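Lock down the lid of a glaze mill jar

ROBOT

A 6-joint arm with a two-finger parallel gripper is mounted at the origin on the work surface. World frame = base frame: x ahead of the robot, y to its left, z up, the work surface at z = 0. Lengths are in mm, angles in rad, forces in N, time in s.
With the tool pointing down it reaches from about 275 to 750 mm from the base axis. Payload 10.2 kg.
Tool frame: the origin (TCP) lies between the finger pads; the fingertips stand 17 mm ahead of it and the grasp point (between the pads) lies 2 mm behind it; z points along the fingers, y is the line along which they close (so a half turn about z gives the same grasp; the last joint's range is limited). The gripper opens to 85 mm and grips with 20 to 120 N. Pads are 22 mm wide; open, the fingers measure 114 mm over their backs; the gripper's body (76 mm by 85 mm) begins 54 mm behind the grasp point. The pads swing forward as they close: fully open they stand 13 mm farther back than shut.
Start: joints at [-1.485, 0.313, 1.498, -0, 1.331, -0.223], TCP at [159.543, -500.177, 248.294] pointing down, gripper open.
Joint ranges: [-2.94, 2.94], [-0.97, 2.17], [0.19, 2.56], [-1.23, 4.37], [0.02, 3.11], [-2.88, 2.88]. Speed limits (rad/s): [2.39, 2.39, 3.01, 3.14, 3.14, 3.14].

INTERFACE

Orientations are given as a unit quaternion [w, x, y, z].
In Python, from rig import * gives the robot as it stands.
- The arm moves only by the tool step_arm, never from a script. Its argument "commands" is text: rows parted by semicolons, each of 7 numbers parted by spaces: the opening, from 0 (shut) to 1 (fully open), then the shift along the tool's x, y, z in cm, then the turn, a rotation vector about the tool's x, y, z in rad. In form: hand x y z rx ry rz; .... A call has 1 to 20 rows; each row is the pose to reach, as a shift and turn from the pose commanded when the call began, along the tool's axes at that moment; what a row does not reach only later rows make up. A row lasts 1/12 s, in which the tool goes at most 41.7 mm and 7.16 degrees, less where a joint would pass 70% of its speed; a pose out of reach is approached as far as the arm can. A call with a gripper value outside its range is refused whole. The fingers move at their own pace and stop on an object; "newtons" is the grip in N (left out, the last holds). Time passes only in rows, so rows that repeat a pose let the fingers close. It gives the time, the measured TCP pose, the force, the opening and the grip force at its end, in the units of the state.
- sense(): the state, without advancing time (a new reading comes with each control period).
- capture(name): name is "scene" or "top" or "wrist"; returns the picture (420x560x3 uint8, red, green, blue); there is no depth.
- camera_model(name): a dict with "mtx" (3x3 intrinsics, pixels), "eye" and "rotation" of the camera in the world. Camera axes: x right, y down, z forward; pixel columns grow to the right and rows downward; lengths in mm; the calibration is good to about 2 mm. A picture is of the moment at which its call begins: read the wrist's pose just before it. camera_model takes no time and is no camera call; for the wrist camera it gives the pose at the moment of the call.
- finish_job(): hands the job in; it is judged then, once.
Trained networks look in the newest picture that a camera, given by its name, has taken for a name from the list of things; names that differ only in an ending like _2 or _b are one class to them, and where a whole thing is asked for, a point or a joint stands for the part that bears it (a point fixed in the world has none). Each returns a list of dicts, best first, with "score" (0 to 1); they miss things now and then, are a little off and sometimes report something else, mostly with a low value. They report only what shows in the picture. A call takes as long as a camera call. They do not tell look-alikes from the thing itself.
- search_frame(camera, label): "rect" ([centre column, centre row, width, height] in pixels, round what is visible of it).
- trace(camera, label): "mask" (420x560 bool, what is visible of it) and "rect" ([centre column, centre row, width, height] in pixels, round what is visible of it).
- spot_point(camera, label): "xy" ([column, row] in pixels: a listed point, or the origin of a listed thing).
The state is a dict: "time_s": time; "joints": joint angles; "dq": joint speeds; "tau": joint torques, N m; "eef_pos": TCP position; "ee_rot": TCP orientation; "force": force on the tool from outside, world axes, zero at the start; "wrist_torque": the same for the moment, N m; "grip_width": opening from 0.0 (shut) to 1.0 (fully open); "grip_force": force on a finger pad.
Only numpy, scipy, OpenCV 4.12 (cv2) and the standard library are available. Lean on these libraries where they do the work, as an engineer would, in place of code of your own. Each camera call takes 0.05 s, during which the arm holds its last target. There are 200 camera calls.

TASK

Close up the glaze mill jar: swing its steel locking bar across the lid until it is fully home in the keeper hook, then screw the black wing knob down clockwise until it clicks (the effort suddenly drops away), stop there and let go. Carrying on past the click over-tightens the bar and cracks the porcelain lid; leave the cup, the glaze pot and the brush where they are.

Things in the scene. Friction and masses are not known exactly. Their poses are not given: they have to be found in the camera images.
- mill_jar: White porcelain mill jar, 120 mm across, 132 mm high to its rim, fixed in a plywood bench cradle. Origin on the bench under the jar's axis, z up. A hinge lug with the bar's upright pin stands 66 mm from the axis on its +y side; the keeper hook 66 mm out on its -y side reaches 74 mm out and 183 mm above the bench. The bar enters the hook from the jar's +x side.
- bar (a joint): Angle of the locking bar about its upright pin, rad. 0: fully home in the keeper against a hard stop, the bar lying along the jar's -y. It grows as the bar opens, counter-clockwise from above, up to 1.25; it starts well open. The bar stays where it is left (hinge friction 0.6 N m).
- pin (a point): Axis of the bar's hinge pin, at the bar's mid-thickness, 172 mm above the bench. The bar is flat steel, 22 mm wide, 8 mm thick, its top 176 mm above the bench. It reaches 187 mm from the pin and carries the clamp screw with the wing knob 66 mm from the pin, over the jar's axis when home.
- post (a point): Upright black round finger post near the bar's free end, 14 mm in diameter, 40 mm high, 178 mm from the pin. The point is on its axis, 24 mm above the bar's top. It moves with the bar.
- wing (a point): Black wing of the clamp knob: an upright flat paddle 66 mm long, 12 mm thick, 34 mm high. The point is on the screw's axis, 22 mm above the paddle's lower edge, 12 mm below its top; x runs along the paddle, z up. Clockwise from above tightens, and the knob sinks a few mm. At the start about 1 to 2.8 rad of turning remain before the click.
- clutch (a point): Centre of the knob's torque-limiting steel housing, 36 mm across, 14 mm high, right below the paddle. Run-down takes 0.22 N m or less; on the lid the torque climbs to about 0.38 N m within 0.4 rad and the knob clicks: torque falls steadily below 0.1 N m over 0.32 rad while the screw stands still. Beyond that it drives again and over-tightens. Let go, the wing springs back; the screw holds.
- foot: Steel pressure foot under the clamp screw, a disc 24 mm across that does not turn; it carries screw and knob. Origin at the centre of its underside, which starts 1.5 to 5 mm higher than the top of the lid's boss. Leaning down on the knob adds to the load on the lid.
- lid: White porcelain lid with a rubber gasket, 91 mm across, lying loose in the jar's mouth. Origin at the centre of the gasket's underside, which rests on the rim; a 34 mm boss on its top, 21 mm above the origin, takes the foot.
- cup: Bystander: small white cup, 72 mm across, 75 mm high, origin under its centre.
- glaze_pot: Bystander: clear screw-top glaze pot with a black cap, 64 mm across, 75 mm high, origin under its centre.
- brush: Bystander: wooden-handled brush, 190 mm long, lying on the bench, origin under its middle.
Things that resemble listed ones, but are neither listed nor needed, are in the scene too. There is more than one size of the lid; the one meant has the size given above.

How it is judged (in metres and radians):
On the way, in this order (a step that is already met when the one before it is completed fails the run):
1. the locking bar is swung fully home in the keeper (value of joint bar below 0.05 rad), for 0.2 s.
2. the screw is tightened on the lid up to the click (value of joint bar below 0.05 rad and contact force between foot and lid above 80 N), for 0.2 s.
At the end, for the whole second after the job is handed in: The bar is home in the keeper (within 0.05 rad), the foot holds the lid down with 80 to 125 N (the click comes at about 85 to 105 N), and the lid lies flat and centred in the mouth (within 6 mm and 0.05 rad) (all of step 2 and contact force between foot and lid below 125 N and horizontal distance between lid and mill_jar below 0.006 m and angle between lid's own z axis and vertical below 0.05 rad); the robot touches nothing.
It fails at once if the screw is turned on past the click and over-tightened: the foot presses on the lid with more than 125 N (contact force between foot and lid above 125 N).
It fails at once if the cup is disturbed (moved more than 30 mm) (distance of cup from where it was at the start of the episode above 0.03 m).
It fails at once if the glaze pot is disturbed (moved more than 30 mm) (distance of glaze_pot from where it was at the start of the episode above 0.03 m).
It fails at once if the brush is disturbed (moved more than 30 mm) (distance of brush from where it was at the start of the episode above 0.03 m).
It also fails if it takes over 72 s, if anything falls off the work surface, if the arm or the gripper's body presses on something with over 40 N, if the wrist force passes 120 N, or if a joint passes its speed limit or range.

## Working session

There is one attempt and no reset: what is moved stays moved. The work goes in short steps, Python scripts to look and compute and a tool call to move; the robot and the scene stay as the last step left them, time stands still between calls to the robot, and variables do not carry over. Pictures are saved under pics/ and viewed, at most 10 in all, crops included, and the job is handed in when it is done.

Besides the shell and the picture viewer there is one more tool, called after "Request:" by a JSON object that holds its "api" and its "payload", one argument or row to a line. step_arm: Moves the arm, as the interface text tells. Its arguments: {"type":"object","properties":{"commands":{"type":"string"},"newtons":{"type":"number"}},"required":["commands"]}

```bash
mkdir -p pics; cat > h.py <<'E'
from rig import *
import numpy as np, cv2
from scipy.spatial.transform import Rotation as R
def save(n,im,s=1.0):
    im=cv2.resize(im,None,fx=s,fy=s,interpolation=cv2.INTER_CUBIC); cv2.imwrite('pics/'+n+'.png',im[...,::-1])
def ray(cam,xy):
    m=camera_model(cam);K=np.array(m['mtx']);d=np.linalg.solve(K,[xy[0],xy[1],1.]);return np.array(m['eye']),np.array(m['rotation'])@d
def atz(cam,xy,z):
    e,d=ray(cam,xy);return e+d*(z-e[2])/d[2]
def proj(cam,p):
    m=camera_model(cam);q=np.array(m['mtx'])@(np.array(m['rotation']).T@(np.array(p)-np.array(m['eye'])));return q[:2]/q[2]
E
python3 - <<'E'
from h import *
a=capture('scene');b=capture('top')
save('a',np.vstack([a,b]),0.71)
Z=dict(mill_jar=0,pin=172,post=200,wing=205,clutch=185,cup=0,glaze_pot=0,brush=0,lid=132)
for l,z in Z.items():
  for c in('scene','top'):
    print(l,c,[(np.round(r['xy'],1).tolist(),round(r['score'],2),np.round(atz(c,r['xy'],z)[:2]).tolist()) for r in spot_point(c,l)[:3]])
print(sense())
for c in('scene','top'):print(camera_model(c))
E
```

```text
Traceback (most recent call last):
  File "h.py", line 9, in atz
    e,d=ray(cam,xy);return e+d*(z-e[2])/d[2]
        ~~~^^^^^^^^
  File "h.py", line 7, in ray
    m=camera_model(cam);K=np.array(m['mtx']);d=np.linalg.solve(K,[xy[0],xy[1],1.]);return np.array(m['eye']),np.array(m['rotation'])@d
                                                                                                             ~~~~~~~~~~~~~~~~~~~~~~~^~
ValueError: matmul: Input operand 1 has a mismatch in its core dimension 0, with gufunc signature (n?,k),(k,m?)->(n?,m?) (size 3 is different from 4)
```

View pics/a.png

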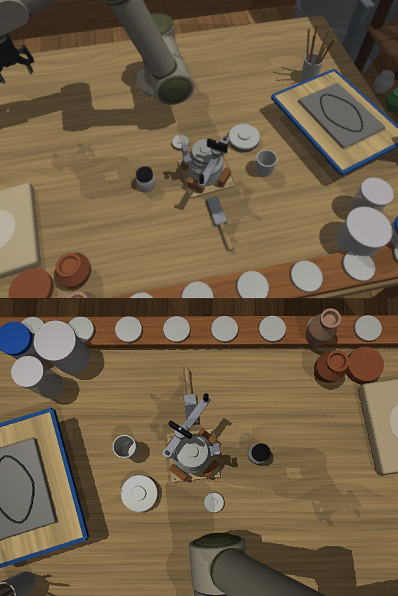

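The view shows the jar near the centre, at about (270,220) in the top camera's own pixels. The bar is swung open and the post is near (292,142). Two loose lids lie beside the jar. The camera rotation comes as a quaternion, so I'll fix the helper.

```bash
sed -i "s/np.array(m\['rotation'\])/R.from_quat(m['rotation'],scalar_first=True).as_matrix()/g" h.py
python3 - <<'E'
from h import *
a=capture('scene');b=capture('top')
save('b',np.hstack([cv2.resize(a[170:290,220:380],(560,420)),cv2.resize(b[110:270,150:390],(630,420))]),.67)
Z=dict(mill_jar=0,pin=172,post=200,wing=208,clutch=185,cup=0,glaze_pot=0,brush=0,lid=132)
for l,z in Z.items():
  for c in('scene','top'):
    print(l,c,[(np.round(r['xy'],1).tolist(),round(r['score'],2),np.round(atz(c,r['xy'],z)[:2]).tolist()) for r in spot_point(c,l)[:3]])
print(sense())
for c in('scene','top'):print(camera_model(c))
E
```

```text
mill_jar scene [([286.4, 245.2], 0.94, [520.0, 78.0])]
mill_jar top []
pin scene [([316.4, 199.7], 0.97, [522.0, 148.0])]
pin top [([236.3, 218.3], 0.82, [511.0, 150.0])]
post scene [([280.5, 251.5], 0.7, [659.0, 40.0])]
post top [([289.4, 136.8], 0.64, [662.0, 48.0])]
wing scene [([304.3, 202.9], 0.73, [552.0, 113.0]), ([286.4, 243.6], 0.71, [647.0, 55.0])]
wing top [([255.6, 181.6], 0.87, [575.0, 111.0])]
clutch scene [([307.5, 211.4], 0.79, [559.0, 119.0])]
clutch top [([255.4, 186.6], 0.57, [570.0, 112.0])]
cup scene [([374.1, 240.3], 0.62, [549.0, 298.0]), ([302.9, 221.7], 0.16, [457.0, 134.0])]
cup top [([184.5, 211.0], 0.82, [545.0, 291.0])]
glaze_pot scene [([204.3, 259.3], 0.83, [521.0, -130.0])]
glaze_pot top [([362.8, 218.1], 0.8, [526.0, -129.0])]
brush scene [([310.6, 314.4], 0.95, [717.0, 96.0])]
brush top [([264.6, 139.1], 0.7, [717.0, 102.0]), ([256.8, 185.4], 0.7, [605.0, 121.0])]
lid scene [([341.3, 194.4], 0.9, [488.0, 218.0]), ([251.7, 202.7], 0.72, [471.0, 5.0]), ([303.3, 220.1], 0.26, [544.0, 114.0])]
lid top [([300.8, 285.9], 0.83, [380.0, 26.0]), ([195.8, 271.
[... 676 characters left out ...]
torque': array([-0.0311021 ,  0.00401351,  0.01402694]), 'grip_force': 0.0, 'grip_width': 1.0015663490330338}
{'mtx': array([[524.24463054,   0.        , 280.12315928],
       [  0.        , 524.24463054, 214.86053766],
       [  0.        ,   0.        ,   1.        ]]), 'eye': array([1223.53137482,  -50.37149762, 1115.9251057 ]), 'rotation': array([-0.23222531,  0.73366761,  0.60530076, -0.20350487])}
{'mtx': array([[385.97121243,   0.        , 281.37415907],
       [  0.        , 385.97121243, 212.66065956],
       [  0.        ,   0.        ,   1.        ]]), 'eye': array([446.098271  ,  66.27390189, 904.67415908]), 'rotation': array([ 0.03519022, -0.70432544,  0.70801113, -0.03751737])}
```

View pics/b.png

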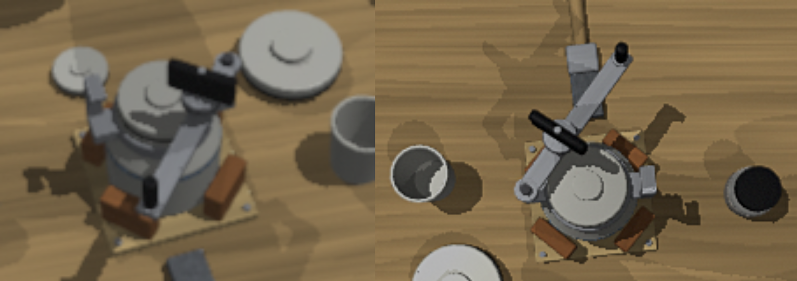

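Request:
{"api": "step_arm", "payload": {
  "commands": "1 55 -41 -15 0 0 -1.75;1 55 -41 -15 0 0 -1.75;1 55 -41 -15 0 0 -1.75;1 55 -41 -15 0 0 -1.75;1 55 -41 -15 0 0 -1.75;1 55 -41 -15 0 0 -1.75;1 55 -41 -15 0 0 -1.75;1 55 -41 -15 0 0 -1.75;1 55 -41 -15 0 0 -1.75;1 55 -41 -15 0 0 -1.75;1 55 -41 -15 0 0 -1.75;1 55 -41 -15 0 0 -1.75;1 55 -41 -15 0 0 -1.75;1 55 -41 -15 0 0 -1.75;1 55 -41 -15 0 0 -1.75;1 55 -41 -15 0 0 -1.75;1 55 -41 -15 0 0 -1.75;1 55 -41 -15 0 0 -1.75;1 55 -41 -15 0 0 -1.75;1 55 -41 -15 0 0 -1.75"
}}

```text
time_s: 2.82
eef_pos: [558.7, 57.2, 398.0]
ee_rot: [-0.0, 0.515, 0.857, -0.0]
force: [-0.7, -0.6, 0.0]
grip_width: 1.005
grip_force: 0.0
```

```bash
cat >> h.py <<'E'
def tri(pairs):
    A=np.zeros((3,3));b=np.zeros(3)
    for e,d in pairs:
        d=d/np.linalg.norm(d);P=np.eye(3)-np.outer(d,d);A+=P;b+=P@e
    return np.linalg.solve(A,b)
def st():
    s=sense();M=R.from_quat(s['ee_rot'],scalar_first=True).as_matrix()
    print('t',s['time_s'],'pos',s['eef_pos'].round(1),'yaw',np.arctan2(M[1,0],M[0,0]).round(3),'z',M[:,2].round(3),'j',s['joints'].round(2),'F',s['force'].round(1),'T',s['wrist_torque'].round(3),'w',round(s['grip_width'],3),'gf',s['grip_force'])
    return s,M
E
python3 - <<'E'
from h import *
st();w=capture('wrist');save('c',w);print(camera_model('wrist'))
Z=dict(mill_jar=0,pin=172,post=200,wing=208,clutch=185,lid=132)
for l,z in Z.items():
  rs=spot_point('wrist',l)[:3]
  print(l,[(np.round(r['xy'],1).tolist(),round(r['score'],2),np.round(atz('wrist',r['xy'],z)[:2]).tolist()) for r in rs])
E
```

```text
t 2.8167 pos [558.7  57.2 398. ] yaw 2.059 z [-0.001 -0.    -1.   ] j [-0.11  0.35  1.07 -0.    1.73 -0.59] F [-0.7 -0.6  0. ] T [-0.021 -0.024  0.02 ] w 1.005 gf 0.0
{'mtx': array([[331.59971405,   0.        , 280.23443808],
       [  0.        , 331.59971405, 213.61672493],
       [  0.        ,   0.        ,   1.        ]]), 'eye': array([523.38953072, 125.5276586 , 523.3351014 ]), 'rotation': array([0.14907586, 0.9588868 , 0.23861375, 0.03709408])}
mill_jar []
pin [([281.4, 77.5], 0.79, [511.0, 151.0])]
post [([359.8, 239.4], 0.95, [659.0, 48.0])]
wing [([315.6, 144.7], 0.97, [568.0, 112.0])]
clutch [([317.5, 143.5], 0.58, [573.0, 113.0])]
lid [([262.4, 138.1], 0.72, [521.0, 87.0]), ([155.2, 125.3], 0.7, [406.0, 42.0])]
```

View pics/c.png

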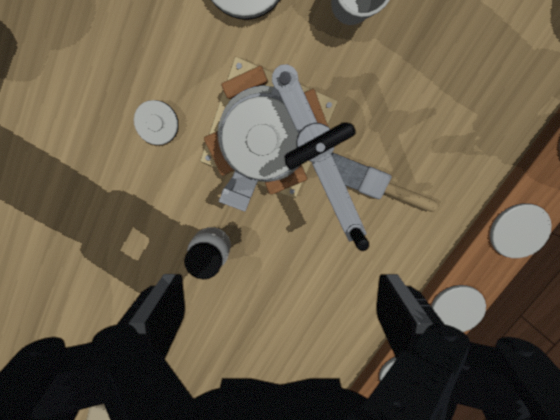

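The wrist view shows the jar's own lid at (262,139), lying between the pin at (285,77) and the keeper at (238,190). The other lids, at (155,123) and (243,3), are on the bench and not needed. The post is at (360,239) and the wing at (318,145). I'll straddle the post with the fingers part open.

Request:
{"api": "step_arm", "payload": {
  "commands": "0.45 -5.7 8.5 8 0 0 0;0.45 -5.7 8.5 8 0 0 0;0.45 -5.7 8.5 8 0 0 0;0.45 -5.7 8.5 8 0 0 0;0.45 -5.7 8.5 8 0 0 0;0.45 -5.7 8.5 14 0 0 0;0.45 -5.7 8.5 14 0 0 0",
  "newtons": 40
}}

```text
time_s: 3.75
eef_pos: [659.8, 47.2, 257.5]
ee_rot: [0.0, 0.515, 0.857, 0.0]
force: [0.1, 0.6, -1.6]
grip_width: 0.449
grip_force: 0.0
```

```bash
python3 - <<'E'
from h import *
s,M=st();w=capture('wrist');save('d',w)
print('keeper',atz('top',(305,212),183), 'tcp px',proj('wrist',s['eef_pos']))
for l,z in dict(post=200,wing=208,pin=172).items():
  for r in spot_point('wrist',l)[:2]:
    p=atz('wrist',r['xy'],z);print(l,np.round(r['xy']),round(r['score'],2),p.round(1),'tool d',(M.T@(p-s['eef_pos'])).round(1))
E
```

```text
t 3.75 pos [659.8  47.2 257.5] yaw 2.059 z [ 0.001 -0.    -1.   ] j [-0.11  0.62  1.    0.    1.51 -0.59] F [ 0.1  0.6 -1.6] T [-0.015  0.029  0.039] w 0.449 gf 0.0
keeper [521.61723087  19.26277016 183.        ] tcp px [279.2656894  301.53416906]
post [276. 244.] 0.62 [658.   46.8 200. ] tool d [ 0.5 -1.8 57.5]
wing [158.  45.] 0.83 [559.2 113.9 208. ] tool d [106.1 -57.6  49.5]
```

View pics/d.png

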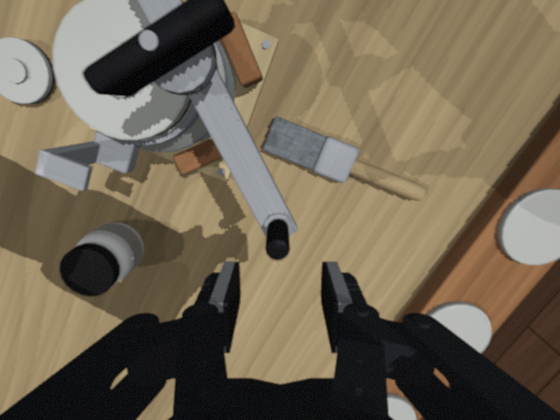

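The post at (277,240) sits midway between the fingers, so I'll descend and swing it along the arc.

Request:
{"api": "step_arm", "payload": {
  "commands": "0.45 0 0 3 0 0 0;0.45 0 0 5.7 0 0 0;0.45 0 0 5.7 0 0 0;0.45 -0.54 -1.46 5.7 0 0 0;0.45 -1.06 -2.93 5.7 0 0 0;0.45 -1.44 -4.44 5.7 0 0 0;0.45 -1.7 -5.97 5.7 0 0 0;0.45 -1.82 -7.52 5.7 0 0 0;0.45 -1.8 -9.07 5.7 0 0 0;0.45 -1.66 -10.62 5.7 0 0 0;0.45 -1.37 -12.14 5.7 0 0 0;0.45 -1.37 -12.14 5.7 0 0 0"
}}

```text
time_s: 4.95
eef_pos: [559.7, -22.8, 205.2]
ee_rot: [0.002, 0.516, 0.857, 0.001]
force: [-0.7, 1.1, 0.4]
grip_width: 0.45
grip_force: 0.0
```

```bash
python3 - <<'E'
from h import *
s,M=st();capture('wrist');b=capture('top')
r=spot_point('top','post')[:2];print([(q['xy'],q['score'],atz('top',q['xy'],200).round(1)) for q in r])
save('e',b[90:290,150:410],2)
E
```

```text
t 4.95 pos [559.7 -22.8 205.2] yaw 2.058 z [ 0.005 -0.001 -1.   ] j [-0.25  0.42  1.46 -0.    1.26 -0.74] F [-0.7  1.1  0.4] T [0.025 0.019 0.029] w 0.45 gf 0.0
[([325.6, 186.0], 0.62, array([568. , -18.3, 200. ]))]
```

View pics/e.png

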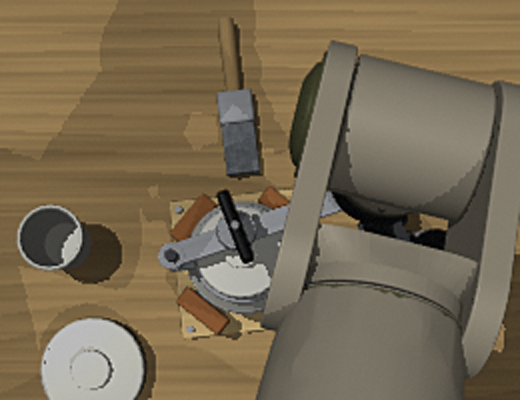

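The bar follows and is now about 15° short of home. I'll continue slowly.

Request:
{"api": "step_arm", "payload": {
  "commands": "0.45 0.2 -0.75 0 0 0 0;0.45 0.41 -1.5 0 0 0 0;0.45 0.7 -2.2 0 0 0 0;0.45 0.96 -2.96 0 0 0 0;0.45 1.1 -3.2 0 0 0 0;0.45 1.22 -3.5 0 0 0 0;0.45 1.35 -3.8 0 0 0 0;0.45 1.35 -3.8 0 0 0 0"
}}

```text
time_s: 5.77
eef_pos: [519.4, -27.8, 201.3]
ee_rot: [-0.0, 0.515, 0.857, -0.0]
force: [-0.2, -0.0, -0.5]
grip_width: 0.452
grip_force: 0.0
```

```bash
python3 - <<'E'
from h import *
s,M=st();b=capture('scene');capture('wrist')
for c,l,z in (('scene','post',200),('wrist','post',200),('scene','pin',172),('wrist','wing',210),('scene','wing',210)):
  r=spot_point(c,l)[:2];print(c,l,[(q['xy'],q['score'],atz(c,q['xy'],z).round(1)) for q in r])
E
```

```text
t 5.7667 pos [519.4 -27.8 201.3] yaw 2.059 z [-0.001  0.    -1.   ] j [-0.28  0.34  1.58 -0.    1.22 -0.77] F [-0.2 -0.  -0.5] T [-0.03  -0.02   0.049] w 0.452 gf 0.0
scene post [([237.9, 207.6], 0.59, array([530. , -30.4, 200. ]))]
wrist post [([305.5, 301.8], 0.87, array([532.1, -24.9, 200. ]))]
scene pin [([315.3, 194.0], 0.81, array([505.3, 149.5, 172. ]))]
wrist wing [([486.2, 13.4], 0.97, array([527.8,  95.4, 210. ]))]
scene wing [([287.5, 198.3], 0.51, array([533.8,  79.3, 210. ]))]
```

Request:
{"api": "step_arm", "payload": {
  "commands": "0.45 0.14 -0.26 0 0 0 0;0.45 0.28 -0.53 0 0 0 0;0.45 0.38 -0.7 0 0 0 0;0.45 0.38 -0.7 0 0 0 0"
}}

```text
time_s: 6.45
eef_pos: [517.8, -27.9, 201.2]
ee_rot: [0.008, 0.516, 0.857, 0.004]
force: [44.2, 2.5, -23.9]
grip_width: 0.453
grip_force: 19.9
```

```bash
python3 - <<'E'
from h import *
st()
E
```

```text
t 6.45 pos [517.8 -27.9 201.2] yaw 2.057 z [ 0.018 -0.    -1.   ] j [-0.28  0.33  1.6   0.01  1.19 -0.77] F [ 44.2   2.5 -23.9] T [ 0.202 -6.154 -0.193] w 0.453 gf 19.90912914276123
```

The force climbed to 44 N with only 1.6 mm of travel, so the bar is on its hard stop. I'll back off, rise and look.

Request:
{"api": "step_arm", "payload": {
  "commands": "0.45 -0.3 0.6 0 0 0 0;0.45 -0.75 1.4 0 0 0 0;0.45 -0.75 1.4 0 0 0 0;0.45 -0.75 1.4 -3 0 0 0;0.45 -0.75 1.4 -7 0 0 0;0.45 -0.75 1.4 -11 0 0 0;0.45 -0.75 1.4 -15 0 0 0;0.45 -0.75 1.4 -15 0 0 0"
}}

```text
time_s: 7.12
eef_pos: [528.7, -28.1, 359.1]
ee_rot: [0.006, 0.515, 0.857, 0.002]
force: [0.1, -0.4, 1.2]
grip_width: 0.455
grip_force: 0.0
```

```bash
python3 - <<'E'
from h import *
s,M=st();save('f',capture('wrist'));capture('scene');capture('top')
for l,z in (('post',200),('pin',172),('wing',210),('clutch',190)):
  P=[]
  for c in('wrist','scene','top'):
    r=spot_point(c,l)[:2];print(c,l,[(np.round(q['xy']),round(q['score'],2),atz(c,q['xy'],z).round(1)) for q in r])
    if r:P.append(ray(c,r[0]['xy']))
  if len(P)>1:print('TRI',tri(P).round(1))
t=trace('wrist','wing')[0]['mask'];v,u=np.nonzero(t);print(cv2.fitLine(np.c_[u,v].astype(np.float32),2,0,.01,.01).ravel(),cv2.minAreaRect(np.c_[u,v].astype(np.float32)))
E
```

```text
t 7.1167 pos [528.7 -28.1 359.1] yaw 2.059 z [ 0.012 -0.003 -1.   ] j [-0.27  0.27  1.28 -0.    1.59 -0.76] F [ 0.1 -0.4  1.2] T [ 0.008  0.021 -0.031] w 0.455 gf 0.0
wrist post [(array([280., 199.]), 0.55, array([527. , -24.5, 200. ]))]
scene post [(array([241., 210.]), 0.82, array([537.2, -25. , 200. ])), (array([315., 196.]), 0.6, array([531.6, 142.7, 200. ]))]
top post [(array([329., 207.]), 0.57, array([529.4, -23.3, 200. ]))]
TRI [529.5 -25.3 190.3]
wrist pin []
scene pin [(array([317., 195.]), 0.57, array([510.1, 153.1, 172. ])), (array([239., 207.]), 0.37, array([508.3, -28.1, 172. ]))]
top pin [(array([237., 220.]), 0.61, array([507.7, 147.8, 172. ])), (array([270., 210.]), 0.27, array([526.8,  85.7, 172. ]))]
TRI [508.3 150.8 169.7]
wrist wing [(array([341.,  63.]), 0.67, array([517.3,  89.8, 210. ]))]
scene wing [(array([288., 186.]), 0.59, array([501.1,  86. , 210. ])), (array([289., 195.]), 0.36, array([526.5,  85. , 210. ]))]
top wing [(array([268., 210.]), 0.73, array([523.1,  87.3, 210. ])), (array([236., 218.]), 0.64, array([508.9, 146.5, 210. ]))]
TRI [518.   85.1 231.3]
wrist clutch [(array([335.,  70.]), 0.81, array([517.8,  87.1, 190. ]))]
scene clutch [(array([289., 197.]), 0.8, array([515.9,  85.9, 190. ])), (array([315., 198.]), 0.73, array([528.7, 142.3, 190. ]))]
top clutch [(array([266., 209.]), 0.86, array([526.9,  92.1, 190. ]))]
TRI [521.4  87.6 196.7]
[9.4509745e-01 3.2678866e-01 3.4064938e+02 6.7489845e+01] ((343.6587219238281, 68.90101623535156), (94.40773010253906, 51.293304443359375), 6.709836959838867)
```

View pics/f.png

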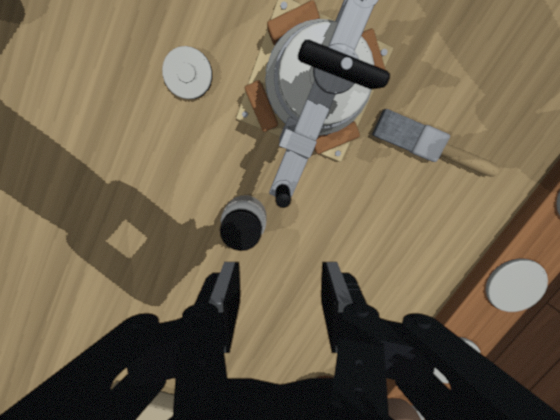

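The bar lies in the keeper hook, and the post is at (283,195). The wing runs from (303,50) to (386,80), about 9° from world x. I'll go above the knob, align with it and measure from close up.

Request:
{"api": "step_arm", "payload": {
  "commands": "1 10.6 4.3 2 0 0 -1.24;1 10.6 4.3 2 0 0 -1.24;1 10.6 4.3 2 0 0 -1.24;1 10.6 4.3 2 0 0 -1.24;1 10.6 4.3 2 0 0 -1.24;1 10.6 4.3 2 0 0 -1.24;1 10.6 4.3 2 0 0 -1.24;1 10.6 4.3 2 0 0 -1.24;1 10.6 4.3 2 0 0 -1.24;1 10.6 4.3 2 0 0 -1.24;1 10.6 4.3 2 0 0 -1.24;1 10.6 4.3 2 0 0 -1.24"
}}

```text
time_s: 8.92
eef_pos: [516.2, 86.0, 331.3]
ee_rot: [0.0, -0.077, 0.997, 0.0]
force: [-0.4, 0.1, 0.2]
grip_width: 1.0
grip_force: 0.0
```

```bash
cat > m.py <<'E'
from h import *
import sys
s,M=st();im=capture('wrist');save(sys.argv[1],im)
r=spot_point('wrist','wing')
for q in r[:2]:print('wing',np.round(q['xy'],1),round(q['score'],2),[atz('wrist',q['xy'],z)[:2].round(1).tolist() for z in (220,230)])
q=trace('wrist','wing')[0];print(q['score'],q['rect'])
v,u=np.nonzero(q['mask']);(c,wh,a)=cv2.minAreaRect(np.c_[u,v].astype(np.float32));print(c,wh,a)
f=cv2.fitLine(np.c_[u,v].astype(np.float32),2,0,.01,.01).ravel()
p=[atz('wrist',f[2:]+k*f[:2],235) for k in(-30,30)];d=p[1]-p[0];print('angle',np.arctan2(d[1],d[0]),'or +pi',np.arctan2(d[1],d[0])+np.pi)
e,d=ray('wrist',r[0]['xy']);print('ray',e.tolist(),d.tolist())
E
python3 m.py g
```

```text
t 8.9167 pos [516.2  86.  331.3] yaw -2.988 z [ 0.  0. -1.] j [-0.06  0.26  1.35  0.    1.53 -1.78] F [-0.4  0.1  0.2] T [ 0.047  0.034 -0.021] w 1.0 gf 0.0
wing [276.6 223.9] 0.68 [[523.7, 84.4], [520.2, 84.0]]
0.56 [281.2, 222.1, 46.2, 93.0]
(283.7070007324219, 221.70382690429688) (93.39705657958984, 46.10597610473633) 73.61045837402344
angle -2.9931447698154905 or +pi 0.14844788377430262
ray [440.88633485774665, 74.56811365033002, 456.46858223117584] [0.3304237318684643, 0.03918223659043303, -0.9435924582289642]
```

View pics/g.png

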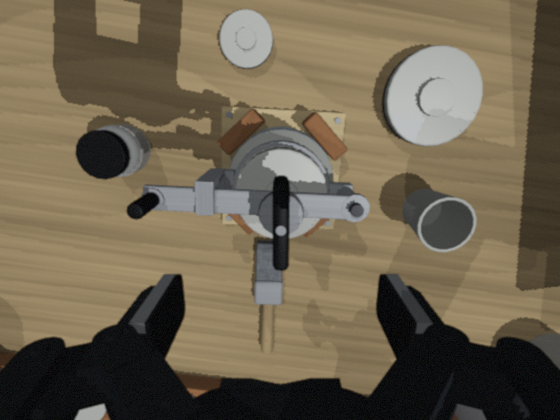

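The paddle lies along the tool's x at u=281, laterally centred. I'll triangulate its top dot, at (281,231) here and (347,63) in the previous view, to get the height.

```bash
python3 - <<'E'
from h import *
s,M=st();m=camera_model('wrist');K=np.array(m['mtx'])
Rc=R.from_quat(m['rotation'],scalar_first=True).as_matrix()
te=M.T@(np.array(m['eye'])-s['eef_pos']);tR=M.T@Rc
def rf(pos,q,xy):
    Mf=R.from_quat(np.array(q)/np.linalg.norm(q),scalar_first=True).as_matrix()
    return np.array(pos)+Mf@te, Mf@tR@np.linalg.solve(K,[*xy,1.])
g=rf(s['eef_pos'],s['ee_rot'],(281,231));f=rf([528.7,-28.1,359.1],[.006,.515,.857,.002],(347,63))
print('dot',tri([g,f]))
# pin top centre (bolt): g only, post top
b=capture('scene');save('h',b[160:240,220:340],6)
for p in ([518,85,235],[518,85,245],[518,85,255]):print(p,(proj('scene',p)-[220,160])*6)
E
```

```text
t 9.0667 pos [516.2  86.  331.3] yaw -2.987 z [ 0. -0. -1.] j [-0.06  0.26  1.35 -0.    1.53 -1.78] F [ 0.1 -0.1 -0.3] T [ 0.022 -0.037  0.051] w 0.998 gf 0.0
dot [520.91808484  86.5244799  239.9058102 ]
[518, 85, 235] [411.54929574 150.86765705]
[518, 85, 245] [411.42633418 133.19544385]
[518, 85, 255] [411.30159329 115.26750295]
```

View pics/h.png

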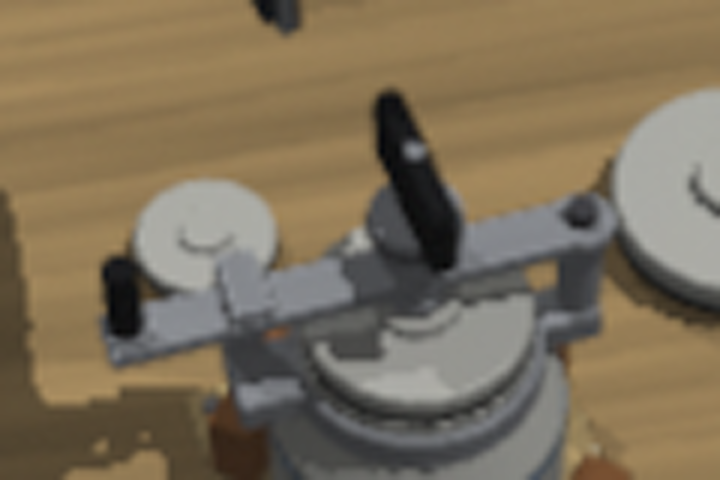

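Top of wing is at z≈238, so the wing point is near 226, with the axis near (520,86). I'll move closer and check once more.

Request:
{"api": "step_arm", "payload": {
  "commands": "1 -0.3 0 3 0 0 0;1 -0.3 0 5.5 0 0 0;1 -0.3 0 5.5 0 0 0;1 -0.3 0 5.5 0 0 0"
}}

```text
time_s: 9.45
eef_pos: [519.0, 86.4, 276.3]
ee_rot: [-0.001, -0.078, 0.997, 0.0]
force: [-0.5, 0.7, 0.5]
grip_width: 0.999
grip_force: 0.0
```

```bash
python3 m.py i; python3 - <<'E'
from h import *
for z in(235,238,241):
  print(z,[(v,atz('wrist',(281,v),z)[:2].round(1).tolist()) for v in (240,260,280,300)])
E
```

```text
t 9.45 pos [519.   86.4 276.3] yaw -2.985 z [-0.002  0.    -1.   ] j [-0.06  0.3   1.45  0.    1.4  -1.78] F [-0.5  0.7  0.5] T [ 0.025  0.012 -0.031] w 0.999 gf 0.0
wing [278.8 250.7] 0.64 [[525.4, 86.5], [520.9, 85.9]]
0.88 [280.2, 248.7, 57.6, 126.2]
(284.7365417480469, 248.62229919433594) (120.02091217041016, 56.91055679321289) 74.82708740234375
angle -2.9877557603996268 or +pi 0.15383689319016636
ray [444.08500998171394, 74.87346087676914, 403.06746975047173] [0.4080519449429555, 0.05842301094645297, -0.9179353717363014]
235 [(240, [512.3, 85.8]), (260, [524.2, 87.7]), (280, [536.5, 89.6]), (300, [549.4, 91.7])]
238 [(240, [511.1, 85.6]), (260, [522.8, 87.4]), (280, [534.9, 89.4]), (300, [547.5, 91.4])]
241 [(240, [509.9, 85.4]), (260, [521.3, 87.2]), (280, [533.2, 89.1]), (300, [545.7, 91.1])]
```

View pics/i.png

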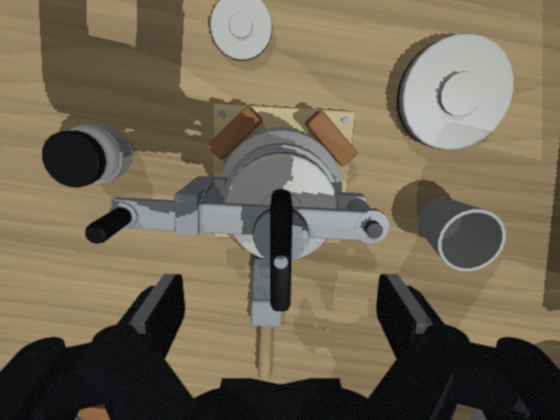

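```bash
python3 - <<'E'
from h import *
s,M=st();m=camera_model('wrist');K=np.array(m['mtx'])
Rc=R.from_quat(m['rotation'],scalar_first=True).as_matrix()
te=M.T@(np.array(m['eye'])-s['eef_pos']);tR=M.T@Rc
def rf(pos,q,xy):
    Mf=R.from_quat(np.array(q)/np.linalg.norm(q),scalar_first=True).as_matrix()
    return np.array(pos)+Mf@te, Mf@tR@np.linalg.solve(K,[*xy,1.])
i=rf(s['eef_pos'],s['ee_rot'],(281,263));g=rf([516.2,86,331.3],[0,-.077,.997,0],(281,231));f=rf([528.7,-28.1,359.1],[.006,.515,.857,.002],(347,63))
sc=ray('scene',(220+414/6,160+150/6))
print(tri([g,f,i]),tri([g,i]),tri([i,f]),tri([g,f,i,sc]),tri([i,sc]))
for z in(235,240,245):
  a=atz('wrist',(281,192),z);b=atz('wrist',(281,309),z);print(z,np.linalg.norm(a-b),((a+b)/2).round(1))
E
```

```text
t 9.6 pos [519.8  86.4 278.1] yaw -2.985 z [ 0.003 -0.    -1.   ] j [-0.06  0.3   1.44  0.    1.4  -1.79] F [0.6 0.9 0.3] T [-0.042 -0.006 -0.037] w 0.999 gf 0.0
[520.27365251  86.38356739 244.49321281] [514.37197902  86.19084106 258.82911404] [520.13454957  85.81113112 245.97816678] [521.61621402  86.3997883  240.43716497] [522.79421553  86.22034614 241.29893643]
235 70.59029617037886 [520.5  87.1 235. ]
240 68.49023789392642 [518.3  86.7 240. ]
245 66.39017961747409 [516.   86.4 245. ]
```

Request:
{"api": "step_arm", "payload": {
  "commands": "1 -0.1 0 2.5 0 0 0;1 -0.1 0 4.5 0 0 0;1 -0.1 0 4.5 0 0 0;0 -0.1 0 4.5 0 0 0;0 -0.1 0 4.5 0 0 0;0 -0.1 0 4.5 0 0 0;0 -0.1 0 4.5 0 0 0;0 -0.1 0 4.5 0 0 0;0 -0.1 0 4.5 0 0 0;0 -0.1 0 4.5 0 0 0;0 -0.1 0 4.5 0 0 0;0 -0.1 0 4.5 0 0 0",
  "newtons": 30
}}

```text
time_s: 10.6
eef_pos: [520.3, 86.9, 231.8]
ee_rot: [0.0, -0.079, 0.997, 0.0]
force: [-1.4, 2.7, 6.4]
grip_width: 0.132
grip_force: 34.3
```

```bash
python3 -c "
from h import *
st()"
```

```text
t 10.6 pos [520.3  86.9 231.8] yaw -2.984 z [ 0.001  0.001 -1.   ] j [-0.06  0.33  1.52  0.    1.29 -1.79] F [-1.4  2.7  6.4] T [ 0.534  0.201 -0.115] w 0.132 gf 34.31145429611206
```

Request:
{"api": "step_arm", "payload": {
  "commands": "0 0 0 0.01 0 0 0.06;0 0 0 0.02 0 0 0.12;0 0 0 0.03 0 0 0.18;0 0 0 0.04 0 0 0.24;0 0 0 0.05 0 0 0.3;0 0 0 0.05 0 0 0.3"
}}

```text
time_s: 11.1
eef_pos: [520.4, 86.7, 231.3]
ee_rot: [0.001, 0.072, 0.997, 0.0]
force: [-0.5, 2.9, 4.9]
grip_width: 0.136
grip_force: 34.2
```

```bash
python3 -c "
from h import *
st()"
```

```text
t 11.1 pos [520.4  86.7 231.3] yaw 2.997 z [ 0.001 -0.    -1.   ] j [-0.06  0.33  1.52  0.    1.29 -1.48] F [-0.5  2.9  4.9] T [0.319 0.098 0.044] w 0.136 gf 34.18328940868378
```

Request:
{"api": "step_arm", "payload": {
  "commands": "0 0 0 0.01 0 0 0.06;0 0 0 0.02 0 0 0.12;0 0 0 0.03 0 0 0.18;0 0 0 0.04 0 0 0.24;0 0 0 0.05 0 0 0.3;0 0 0 0.05 0 0 0.3"
}}

```text
time_s: 11.6
eef_pos: [520.4, 86.6, 230.7]
ee_rot: [0.001, 0.22, 0.975, -0.0]
force: [-0.0, 1.6, 4.9]
grip_width: 0.134
grip_force: 34.2
```

```bash
python3 -c "
from h import *
st()"
```

```text
t 11.6 pos [520.4  86.6 230.7] yaw 2.698 z [ 0.001 -0.    -1.   ] j [-0.06  0.33  1.52 -0.    1.29 -1.18] F [-0.   1.6  4.9] T [0.115 0.043 0.07 ] w 0.134 gf 34.16493773460388
```

Request:
{"api": "step_arm", "payload": {
  "commands": "0 0 0 0.01 0 0 0.05;0 0 0 0.02 0 0 0.1;0 0 0 0.03 0 0 0.15;0 0 0 0.04 0 0 0.2;0 0 0 0.04 0 0 0.2"
}}

```text
time_s: 12.02
eef_pos: [520.4, 86.4, 230.3]
ee_rot: [0.001, 0.316, 0.949, -0.0]
force: [-0.0, 0.8, 5.3]
grip_width: 0.133
grip_force: 34.2
```

```bash
python3 -c "
from h import *
st()"
```

```text
t 12.0167 pos [520.4  86.4 230.3] yaw 2.499 z [ 0.001 -0.001 -1.   ] j [-0.06  0.33  1.52 -0.    1.29 -0.99] F [-0.   0.8  5.3] T [0.065 0.081 0.08 ] w 0.133 gf 34.19737994670868
```

Request:
{"api": "step_arm", "payload": {
  "commands": "0 0 0 0.01 0 0 0.06;0 0 0 0.02 0 0 0.12;0 0 0 0.03 0 0 0.18;0 0 0 0.04 0 0 0.25;0 0 0 0.04 0 0 0.25"
}}

```text
time_s: 12.43
eef_pos: [520.3, 86.3, 229.8]
ee_rot: [0.0, 0.432, 0.902, -0.0]
force: [0.2, 0.3, 4.1]
grip_width: 0.133
grip_force: 34.2
```

```bash
python3 -c "
from h import *
st()"
```

```text
t 12.4333 pos [520.3  86.3 229.8] yaw 2.248 z [ 0.001 -0.001 -1.   ] j [-0.06  0.33  1.52 -0.    1.29 -0.73] F [0.2 0.3 4.1] T [-0.174  0.163  0.027] w 0.133 gf 34.16592836380005
```

Request:
{"api": "step_arm", "payload": {
  "commands": "0 0 0 0.01 0 0 0.06;0 0 0 0.02 0 0 0.12;0 0 0 0.03 0 0 0.18;0 0 0 0.04 0 0 0.25;0 0 0 0.04 0 0 0.25"
}}

```text
time_s: 12.85
eef_pos: [520.3, 86.2, 229.6]
ee_rot: [0.001, 0.541, 0.841, -0.0]
force: [-0.6, -0.7, 7.3]
grip_width: 0.132
grip_force: 34.5
```

```bash
python3 -c "
from h import *
st()"
```

```text
t 12.85 pos [520.3  86.2 229.6] yaw 1.998 z [ 0.001 -0.001 -1.   ] j [-0.06  0.33  1.52 -0.    1.29 -0.48] F [-0.6 -0.7  7.3] T [-0.239  0.371  0.106] w 0.132 gf 34.47009980678558
```

Torque and vertical force are rising, so contact has probably begun. I'll take smaller steps.

Request:
{"api": "step_arm", "payload": {
  "commands": "0 0 0 0 0 0 0.05;0 0 0 0 0 0 0.1;0 0 0 0 0 0 0.15;0 0 0 0 0 0 0.15"
}}

```text
time_s: 13.18
eef_pos: [520.3, 86.1, 229.6]
ee_rot: [0.001, 0.602, 0.798, -0.0]
force: [-0.7, -0.6, 6.4]
grip_width: 0.131
grip_force: 34.5
```

```bash
python3 -c "
from h import *
st()"
```

```text
t 13.1833 pos [520.3  86.1 229.6] yaw 1.849 z [ 0.    -0.001 -1.   ] j [-0.06  0.33  1.52 -0.    1.29 -0.34] F [-0.7 -0.6  6.4] T [-0.288  0.458  0.146] w 0.131 gf 34.46092486381531
```

Request:
{"api": "step_arm", "payload": {
  "commands": "0 0 0 0 0 0 0.05;0 0 0 0 0 0 0.1;0 0 0 0 0 0 0.15;0 0 0 0 0 0 0.15"
}}

```text
time_s: 13.52
eef_pos: [520.2, 86.0, 229.5]
ee_rot: [0.0, 0.66, 0.751, -0.001]
force: [-1.1, -1.7, 6.8]
grip_width: 0.133
grip_force: 34.5
```

```bash
python3 -c "
from h import *
st()"
```

```text
t 13.5167 pos [520.2  86.  229.5] yaw 1.699 z [ 0.    -0.001 -1.   ] j [-0.06  0.33  1.52 -0.    1.29 -0.19] F [-1.1 -1.7  6.8] T [-0.324  0.504  0.227] w 0.133 gf 34.46125030517578
```

Request:
{"api": "step_arm", "payload": {
  "commands": "0 0 0 0 0 0 0.05;0 0 0 0 0 0 0.1;0 0 0 0 0 0 0.1"
}}

```text
time_s: 13.77
eef_pos: [520.1, 86.0, 229.5]
ee_rot: [0.0, 0.697, 0.717, -0.001]
force: [-1.4, -2.6, 6.4]
grip_width: 0.132
grip_force: 34.5
```

```bash
python3 -c "
from h import *
st()"
```

```text
t 13.7667 pos [520.1  86.  229.5] yaw 1.599 z [-0.    -0.002 -1.   ] j [-0.06  0.33  1.52 -0.    1.29 -0.09] F [-1.4 -2.6  6.4] T [-0.427  0.58   0.301] w 0.132 gf 34.46792185306549
```

Request:
{"api": "step_arm", "payload": {
  "commands": "0 0 0 0 0 0 0.05;0 0 0 0 0 0 0.1;0 0 0 0 0 0 0.1"
}}

```text
time_s: 14.02
eef_pos: [520.1, 86.0, 229.4]
ee_rot: [0.0, 0.732, 0.681, -0.001]
force: [-0.9, -2.5, 6.4]
grip_width: 0.131
grip_force: 34.5
```

```bash
python3 -c "
from h import *
st()"
```

```text
t 14.0167 pos [520.1  86.  229.4] yaw 1.499 z [-0.    -0.002 -1.   ] j [-0.06  0.33  1.52 -0.    1.29  0.01] F [-0.9 -2.5  6.4] T [-0.438  0.626  0.29 ] w 0.131 gf 34.47645306587219
```

Request:
{"api": "step_arm", "payload": {
  "commands": "0 0 0 0 0 0 0.04;0 0 0 0 0 0 0.08;0 0 0 0 0 0 0.08"
}}

```text
time_s: 14.27
eef_pos: [520.0, 86.0, 229.4]
ee_rot: [0.0, 0.758, 0.652, -0.001]
force: [-1.7, -1.3, 6.4]
grip_width: 0.133
grip_force: 34.5
```

```bash
python3 -c "
from h import *
st()"
```

```text
t 14.2667 pos [520.   86.  229.4] yaw 1.42 z [-0.001 -0.002 -1.   ] j [-0.06  0.33  1.52 -0.    1.29  0.09] F [-1.7 -1.3  6.4] T [-0.446  0.648  0.342] w 0.133 gf 34.4990873336792
```

Request:
{"api": "step_arm", "payload": {
  "commands": "0 0 0 0 0 0 0.04;0 0 0 0 0 0 0.08;0 0 0 0 0 0 0.08"
}}

```text
time_s: 14.52
eef_pos: [519.9, 86.0, 229.4]
ee_rot: [0.0, 0.784, 0.621, -0.001]
force: [-2.9, -2.6, 6.8]
grip_width: 0.136
grip_force: 34.6
```

```bash
python3 -c "
from h import *
st()"
```

```text
t 14.5167 pos [519.9  86.  229.4] yaw 1.34 z [-0.001 -0.002 -1.   ] j [-0.06  0.33  1.52 -0.    1.29  0.17] F [-2.9 -2.6  6.8] T [-0.352  0.786  0.375] w 0.136 gf 34.56670045852661
```

Request:
{"api": "step_arm", "payload": {
  "commands": "0 0 0 0 0 0 0.04;0 0 0 0 0 0 0.08;0 0 0 0 0 0 0.08"
}}

```text
time_s: 14.77
eef_pos: [519.8, 86.0, 229.4]
ee_rot: [0.0, 0.808, 0.589, -0.001]
force: [-3.4, -1.5, 7.1]
grip_width: 0.131
grip_force: 34.5
```

```bash
python3 -c "
from h import *
st()"
```

```text
t 14.7667 pos [519.8  86.  229.4] yaw 1.26 z [-0.001 -0.001 -1.   ] j [-0.06  0.33  1.52 -0.    1.29  0.25] F [-3.4 -1.5  7.1] T [-0.343  0.866  0.259] w 0.131 gf 34.53491806983948
```

Torque has started to drop. One small step to confirm.

Request:
{"api": "step_arm", "payload": {
  "commands": "0 0 0 0 0 0 0.04;0 0 0 0 0 0 0.08;0 0 0 0 0 0 0.08"
}}

```text
time_s: 15.02
eef_pos: [519.6, 86.1, 229.4]
ee_rot: [0.0, 0.831, 0.556, -0.001]
force: [-4.8, -0.2, 8.5]
grip_width: 0.134
grip_force: 34.5
```

```bash
python3 -c "
from h import *
st()"
```

```text
t 15.0167 pos [519.6  86.1 229.4] yaw 1.18 z [-0.002 -0.001 -1.   ] j [-0.06  0.33  1.52 -0.    1.29  0.33] F [-4.8 -0.2  8.5] T [-0.342  0.942  0.115] w 0.134 gf 34.53470706939697
```

Torque fell from 0.375 to 0.26 and then 0.115 N m, so the knob has clicked. I'll stop, let go and rise.

Request:
{"api": "step_arm", "payload": {
  "commands": "1 0 0 0 0 0 0;1 0 0 0 0 0 0;1 0 0 0 0 0 0;1 0 0 0 0 0 0;1 0 0 0 0 0 0;1 0 0 0 0 0 0;1 0 0 -2 0 0 0;1 0 0 -5 0 0 0;1 0 0 -8 0 0 0;1 0 0 -12 0 0 0;1 0 0 -15 0 0 0;1 0 0 -15 0 0 0;1 0 0 -15 0 0 0"
}}

```text
time_s: 16.1
eef_pos: [520.5, 86.6, 380.3]
ee_rot: [0.001, 0.831, 0.556, 0.001]
force: [0.0, 0.1, -0.4]
grip_width: 1.002
grip_force: 0.0
```

```bash
python3 - <<'E'
from h import *
st();save('j',capture('wrist'));capture('scene');capture('top')
for c in('wrist','scene','top'):
  print(c,[(np.round(q['xy']),round(q['score'],2),atz(c,q['xy'],200).round(1)) for q in spot_point(c,'post')[:2]])
E
```

```text
t 16.1 pos [520.5  86.6 380.3] yaw 1.179 z [ 0.003 -0.    -1.   ] j [-0.06  0.26  1.22  0.    1.65  0.33] F [ 0.   0.1 -0.4] T [ 0.007 -0.021  0.01 ] w 1.002 gf 0.0
wrist [(array([329., 285.]), 0.73, array([530.7, -21.2, 200. ]))]
scene [(array([239., 212.]), 0.89, array([541.1, -28.6, 200. ]))]
top []
```

View pics/j.png

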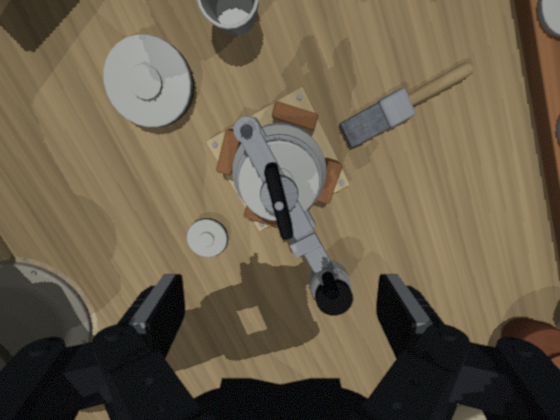

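The bar is still in the keeper near (302,243), the lid is centred near (280,180), and the cup, glaze pot and brush look undisturbed. The gripper is clear, so I'll hand in.

```bash
python3 -c "
from rig import *
print(finish_job())"
```

```text
the job is handed in; nothing more can be done
None
```

I swung the bar home against its hard stop in the keeper, turned the wing knob clockwise until it clicked (torque fell from about 0.38 to 0.12 N m), let go and handed the job in. The interface returned no verdict, and I had no direct reading of the foot's force on the lid.

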